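# Clip the punch heads back on their rail in size order

### The job

Put the two loose hollow punch heads back on the storage rail, in size order going down from the biggest one that is already clipped on: the middle-sized head on the clip next to it, the smallest on the last clip. Push each one straight down until it snaps over its spring clip and sits upright, fully home on the rail, then let go.

Things in the scene. Friction and masses are not known exactly. Their poses are not given: they have to be found in the camera images.
- punch_small (a point): Centre, half-way up, of the smallest hollow punch head: upright steel tube, 40 mm outside diameter, 48 mm tall, open top, 0.14 kg, round: grip it at any yaw. Its dark foot is 8 mm thick with a 26 mm hole that goes over the clip, foot down as it stands. Axis z: up along the tube. It belongs on clip_end.
- punch_medium (a point): Centre, half-way up, of the middle-sized head: the same kind of steel tube, 52 mm outside diameter, 56 mm tall, 0.24 kg, foot 8 mm thick with the same 26 mm hole. Axis z: up along the tube. It belongs on clip_mid. (The biggest head, 64 mm diameter and 64 mm tall, stays on the rail's first clip.)
- clip_mid (a point): Middle clip of a fixed aluminium rail (56 x 290 mm, three clips 95 mm apart). The point is on the stud's axis at the rail's flat top, 40 mm above the table; y along the rail to the biggest head, z up. Clip: 12 mm stud, tapered tip, 30 mm tall, with four spring leaves, widest (31 mm across) 12 mm up. Push a head down over them (10 to 14 N, more than its weight) until its underside meets the rail.
- clip_end (a point): Last clip, 95 mm from clip_mid on the side away from the biggest head; same clip, same height, same axes, the point again at the rail's flat top on the stud's axis. A head that is home has its centre half its own height above this point (24 mm smallest, 28 mm middle-sized). Up to about 4 mm off-centre still snaps on.
There are look-alikes about, which are no part of the job. Leave any blue or purple look-alike of the part that bears punch_small alone.

How it is judged:
By the outcome, as a careful person would: the job done as asked, in the order asked, and still so for the second after the job is handed in, with the robot touching nothing.
It also fails if it takes over 61 s, if anything falls off the work surface, if the arm or the gripper's body presses on something with over 40 N, if the wrist force passes 120 N, or if a joint passes its speed limit or range.

### The arm

A 6-joint arm with a two-finger parallel gripper is mounted at the origin on the work surface. World frame = base frame: x ahead of the robot, y to its left, z up, the work surface at z = 0. Lengths are in m, angles in rad, forces in N, time in s.
With the tool pointing down it reaches from about 0.4 to 0.825 m from the base axis. Payload 7 kg.
Tool frame: the origin (TCP) lies at the centre of the arm's flange, where the gripper is bolted on; the fingertips stand 178 mm ahead of it and the grasp point (between the pads) lies 159 mm ahead of it; z points along the fingers, y is the direction in which the jaws open and shut (so a half turn about z gives the same grasp; the last joint's range is limited). The gripper opens to 88 mm and grips with 3 to 60 N. Pads are 19 mm wide; open, the fingers measure 130 mm over their backs; the gripper's body (78 mm by 193 mm) begins 47 mm behind the grasp point.
Start: joints at [1.565, 0.359, 0.012, 0, -1.224, -0.288], TCP at [0.195, 0.646, 0.405] pointing down, gripper open.
Joint ranges: [-3.07, 3.07], [-1.43, 2.12], [-1.02, 1.25], [-3.03, 1.67], [-3.05, -0], [-3.03, 3.03]. Speed limits (rad/s): [2.39, 2.39, 3.01, 3.14, 3.14, 3.14].

### API

Orientations are given as [roll, pitch, yaw] about the fixed x, y, z axes, in that order (R = Rz(yaw) Ry(pitch) Rx(roll)).
In Python, from station import arm gives the robot as it stands.
- The arm moves only by the shell command python3 -m handwheel 'ROWS' [OPENING] [FORCE]. ROWS is JSON, a list of rows, each a list of 4 numbers: the shift along the world's x, y, z in cm, then the turn about the world's z in rad. In form: [[dx, dy, dz, yaw], ...]. A call has 1 to 20 rows; each row shifts and turns the commanded pose from where the row before left it; what a row does not reach is not made up. A row lasts 1/10 s, in which the tool goes at most 50 mm and 8.59 degrees, less where a joint would pass 70% of its speed; a pose out of reach is approached as far as the arm can. A call is refused whole if a number of a shift passes 5 or a number of a turn 0.15, either way. A call with a gripper value outside its range is refused whole. OPENING is the closure, from 0 (fully open) to 1 (shut), set as the call begins (- or left out, the last holds). The fingers move at their own pace and stop on an object; FORCE is the grip in N (left out, the last holds). Time passes only in rows, so rows that do not move let the fingers close. It gives the time, the measured TCP pose, the force and the opening at its end, in the units of the state.
- arm.get_state(): the state, without advancing time (a new reading comes with each control period).
- arm.grab_frame(name): name is "side" or "top" or "wrist"; returns a dict with "image" (384x512x3 uint8, red, green, blue), "depth" (384x512 float32, m along the optical axis (not along the pixel's ray), 0 where there is no reading), "vfov" (degrees; the focal length in pixels is half the picture's height over the tangent of half this angle, whatever the lens; pixels are square), "cx", "cy" (the principal point, pixels), "k1" (the pictures are not rectified: a ray, as slopes to the right and down, at radius r is drawn at 1 + k1 r^2 times it, then the intrinsics apply), "rvec" (rotation vector, rad) and "tvec" (3), from world to camera coordinates, as OpenCV has them. Camera axes: x right, y down, z forward; pixel columns grow to the right and rows downward; lengths in m; the calibration is good to about 2 mm. A picture is of the moment at which its call begins.
- arm.job_done(): hands the job in, once; it reports no verdict.
The state is a dict: "t": time; "q": joint angles; "qd": joint speeds; "joint_efforts": joint torques, N m; "eef_pos": TCP position; "ee_rot": TCP orientation; "force": force on the tool from outside, world axes, zero at the start; "moment": the same for the moment, N m; "width": finger opening in m.
Only numpy, scipy, OpenCV 4.12 (cv2) and the standard library are available. Lean on these libraries where they do the work, as an engineer would, in place of code of your own. Each camera call takes 0.05 s, during which the arm holds its last target.

## Working session

There is one attempt and no reset: what is moved stays moved. The work goes in short steps, Python scripts to look and compute and a shell command to move; the robot and the scene stay as the last step left them, time stands still between calls to the robot, and variables do not carry over. Pictures are saved under pics/ and viewed, and the job is handed in when it is done.

```bash
ls; mkdir -p pics
cat > h.py <<'E'
import numpy as np, cv2, pickle
from station import arm
def K(f):
    h=f["image"].shape[0]; fl=h/2/np.tan(np.radians(f["vfov"])/2)
    return np.array([[fl,0,f["cx"]],[0,fl,f["cy"]],[0,0,1.]]), np.array([f["k1"],0,0,0,0.])
def RT(f):
    R=cv2.Rodrigues(np.array(f["rvec"],float))[0]; return R,np.array(f["tvec"],float)
def world(f):
    k,d=K(f);R,t=RT(f);h,w=f["depth"].shape
    u,v=np.meshgrid(np.arange(w),np.arange(h))
    p=cv2.undistortPoints(np.stack([u,v],-1).reshape(-1,1,2).astype(float),k,d).reshape(h,w,2)
    c=np.dstack([p,np.ones((h,w))])*f["depth"][...,None]
    return (c-t)@R
def proj(f,P):
    k,d=K(f); return cv2.projectPoints(np.array(P,float).reshape(-1,1,3),np.array(f["rvec"],float),np.array(f["tvec"],float),k,d)[0].reshape(-1,2)
def snap(name,tag):
    f=arm.grab_frame(name); pickle.dump(f,open(f"{tag}.pkl","wb")); cv2.imwrite(f"pics/{tag}.png",cv2.cvtColor(f["image"],cv2.COLOR_RGB2BGR)); return f
E
python3 - <<'E'
from h import *
for n in ("top","side","wrist"):
    f=snap(n,n+"0"); R,t=RT(f); print(n,f["vfov"],f["k1"],-R.T@t, (f["depth"]>0).mean())
s=arm.get_state(); print(s)
E
```

```text
pics
top 45.31731433348908 -0.15741011259327697 [ 0.33544223 -0.0027578   1.10629363] 0.9960428873697916
side 52.83445441653275 -0.1143864487303499 [0.12876475 0.51676386 0.57389537] 0.9957987467447916
wrist 60.97439335929479 -0.07814216991705696 [0.26205025 0.62524227 0.38380991] 0.995574951171875
{'t': 0.15, 'q': array([ 1.56506418e+00,  3.59226557e-01,  1.12540119e-02, -2.34496743e-04,
       -1.22410839e+00, -2.88102234e-01]), 'qd': array([ 0.00056866, -0.00122881,  0.00097375,  0.00168463, -0.00070715,
       -0.00068896]), 'joint_efforts': array([-1.19931839e-03, -5.83278751e+01,  2.93287325e+01,  7.00107962e+00,
        8.75479833e-03, -1.10367994e-04]), 'eef_pos': array([0.19546163, 0.64592526, 0.40393201]), 'ee_rot': array([ 3.14029834e+00, -1.53646136e-04, -2.93914101e-01]), 'force': array([ 0.08863483,  0.7183546 , -0.38799994]), 'moment': array([ 0.00144123,  0.04709488, -0.01006127]), 'width': 0.08758621467451054}
```

View pics/top0.png

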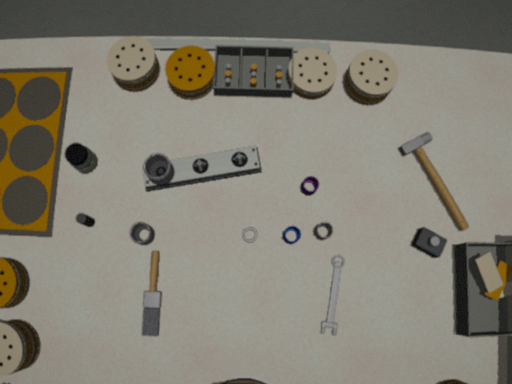

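View pics/side0.png

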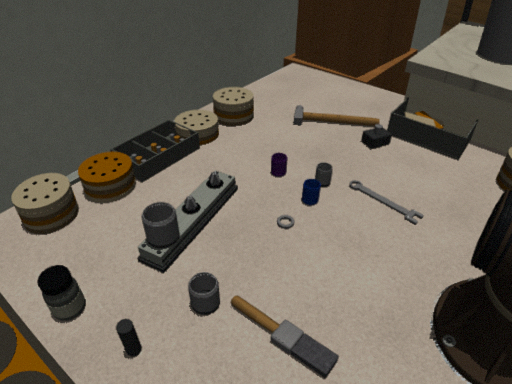

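View pics/wrist0.png

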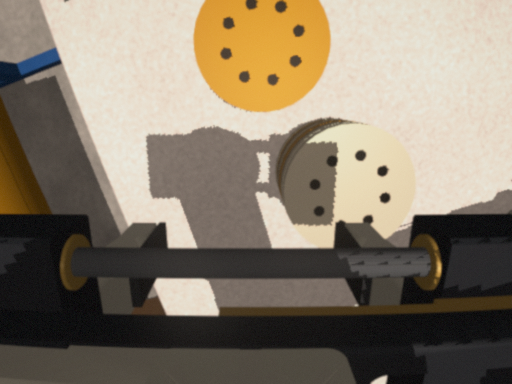

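The top view shows the rail with the big head at (158,168) and clips at (201,165) and (239,158). The medium head is at (142,233) and the grey small one at (322,231). The blue look-alike is at (291,235), the purple one at (310,185), and a loose ring at (250,235).

```bash
cat > m.py <<'E'
from h import *
from scipy.optimize import least_squares
def fit(P,r,c0,inner=None):
    # outer cylinder fit from points (xy)
    f=lambda c:np.hypot(P[:,0]-c[0],P[:,1]-c[1])-r
    s=least_squares(f,c0,loss='soft_l1',f_scale=.001); return s.x,np.median(np.abs(f(s.x)))
def rimfit(W,c0,r,h,dz=.004):
    # top rim: pixels near height h, within r+8mm; enclosing circle
    d=np.hypot(W[...,0]-c0[0],W[...,1]-c0[1])
    m=(abs(W[...,2]-h)<dz)&(d<r+.015)
    P=W[m][:,:2].astype(np.float32)
    c,rr=cv2.minEnclosingCircle(P); return c,rr,m.sum(),P.mean(0),np.median(W[m][:,2])
E
python3 - <<'E'
from m import *
for n in ("top0","side0"):
    f=pickle.load(open(n+".pkl","rb")); W=world(f)
    pts=dict(big=(158,168),c1=(201,165),c2=(239,158),med=(142,233),sm=(322,231),blue=(291,235),table=(250,290)) if n=="top0" else dict(big=(160,225),c1=(192,205),c2=(214,180),med=(204,290),sm=(324,172),blue=(311,190),table=(180,350))
    print(n)
    for k,(u,v) in pts.items():
        w=W[v-14:v+15,u-14:u+15].reshape(-1,3)
        print(k,W[v,u].round(4), 'zmax',np.percentile(w[:,2],[2,90,98,99.5]).round(4))
E
```

```text
top0
big [0.6047 0.224  0.0372] zmax [-0.0025  0.0996  0.1039  0.1056]
c1 [0.6097 0.1178 0.0575] zmax [-0.0035  0.0434  0.0678  0.0704]
c2 [0.6263 0.0284 0.0682] zmax [-0.0031  0.0435  0.0678  0.0706]
med [ 4.502e-01  2.603e-01 -2.000e-04] zmax [-0.0051  0.0499  0.0559  0.0574]
sm [ 0.4689 -0.1773 -0.0029] zmax [-0.0062  0.0324  0.0466  0.0498]
blue [ 0.4569 -0.1016 -0.0007] zmax [-0.0051  0.0282  0.0468  0.0494]
table [ 3.23e-01 -6.40e-03 -1.00e-04] zmax [-0.0055  0.0011  0.0027  0.004 ]
side0
big [0.5665 0.2321 0.0981] zmax [0.0568 0.1007 0.1042 0.4802]
c1 [0.605  0.1212 0.0497] zmax [-0.0023  0.0543  0.0676  0.0698]
c2 [0.6255 0.0323 0.0527] zmax [-0.0027  0.0513  0.0667  0.0697]
med [0.4607 0.2392 0.0061] zmax [0.0001 0.053  0.0555 0.0567]
sm [ 0.4538 -0.1589  0.0454] zmax [-0.0027  0.043   0.0475  0.0484]
blue [ 0.4431 -0.0846  0.0429] zmax [-0.0027  0.042   0.0472  0.4689]
table [ 0.4125  0.3457 -0.001 ] zmax [-0.0025  0.0011  0.002   0.0025]
```

Run:
```python
from m import *
for n in ("top0","side0"):
    f=pickle.load(open(n+".pkl","rb")); W=world(f); print(n)
    obj=dict(big=((.6047,.224),.032,.104),med=((.45,.26),.026,.056),sm=((.465,-.177),.020,.048),blue=((.457,-.1016),.02,.048))
    for k,(c0,r,h) in obj.items():
        c=np.array(c0)
        d=np.hypot(W[...,0]-c[0],W[...,1]-c[1])
        P=W[(abs(W[...,2]-h)<.005)&(d<r+.015)][:,:2]
        # annulus centre with free mean radius
        s=least_squares(lambda p:np.hypot(P[:,0]-p[0],P[:,1]-p[1])-p[2],[*c,r],loss='soft_l1',f_scale=.001)
        print(k,s.x.round(4),len(P),cv2.minEnclosingCircle(P.astype(np.float32)))
    T=[]
    for k,c in dict(c1=(.607,.119),c2=(.6255,.03)).items():
        d=np.hypot(W[...,0]-c[0],W[...,1]-c[1])
        for z in (.06,.064): 
            P=W[(W[...,2]>z)&(W[...,2]<.08)&(d<.02)]; print(k,z,P.mean(0).round(4),len(P))
        T.append(P.mean(0))
    print('dist',np.linalg.norm((T[0]-T[1])[:2]))
    # rail top rectangle
    m=(abs(W[...,2]-.04)<.004)&(abs(W[...,0]-.615)<.06)&(abs(W[...,1]-.12)<.17)
    P=W[m][:,:2].astype(np.float32); print(cv2.minAreaRect(P))
```

```text
top0
big [0.5947 0.2144 0.0293] 102 ((0.594391942024231, 0.21445894241333008), 0.03210137411952019)
med [0.4469 0.2535 0.0231] 69 ((0.4472534954547882, 0.25293877720832825), 0.02571958862245083)
sm [ 0.4666 -0.177   0.0185] 43 ((0.46628621220588684, -0.17667020857334137), 0.019466759636998177)
blue [ 0.4552 -0.1007  0.0182] 39 ((0.45505490899086, -0.10048924386501312), 0.019448796287178993)
c1 0.06 [0.6119 0.1224 0.0661] 41
c1 0.064 [0.6121 0.122  0.0674] 32
c2 0.06 [0.6306 0.0292 0.0663] 38
c2 0.064 [0.6312 0.0296 0.0678] 26
dist 0.09439061193935708
((0.6128012537956238, 0.1220654547214508), (0.05939234420657158, 0.2794530689716339), 12.43591022491455)
side0
big [0.5913 0.2151 0.0289] 178 ((0.5902091860771179, 0.21552561223506927), 0.031618379056453705)
med [0.4438 0.2542 0.0233] 163 ((0.4428763687610626, 0.2538576126098633), 0.025697952136397362)
sm [ 0.4627 -0.1765  0.0185] 61 ((0.46359238028526306, -0.1760045289993286), 0.020328879356384277)
blue [ 0.4514 -0.1007  0.0184] 66 ((0.4522375464439392, -0.10024389624595642), 0.02064504101872444)
c1 0.06 [0.6077 0.124  0.0653] 53
c1 0.064 [0.6085 0.1236 0.0674] 34
c2 0.06 [0.6265 0.0309 0.0654] 42
c2 0.064 [0.6268 0.0305 0.0674] 26
dist 0.09490576152430333
((0.6092461347579956, 0.12198656052350998), (0.05897621437907219, 0.2804521918296814), 12.02765941619873)
```

Run:
```python
from h import *
f=pickle.load(open("top0.pkl","rb")); im=cv2.cvtColor(f["image"],cv2.COLOR_RGB2BGR)
cv2.imwrite("pics/zoom0.png",cv2.resize(im[130:260,115:345],None,fx=3.4,fy=3.4,interpolation=cv2.INTER_CUBIC))
```

```text
(no output)
```

View pics/zoom0.png

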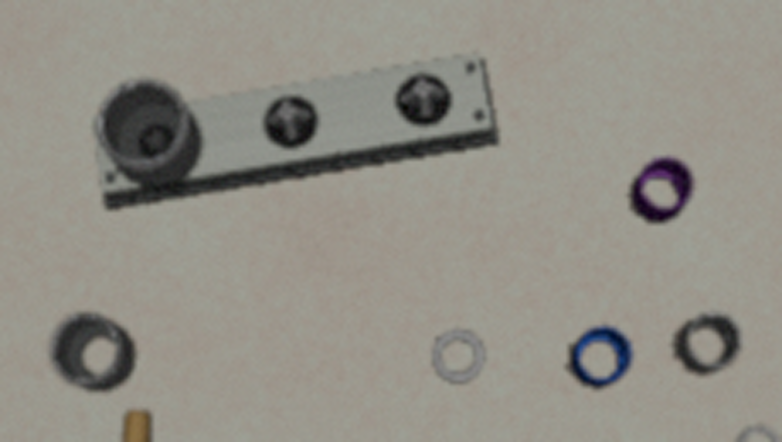

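The two cameras disagree by about 4 mm in x, but the offset from head to clip agrees within 1 mm. I'll use the camera averages: medium (.445,.254), small (.465,-.177), clip_mid (.611,.1225), clip_end (.629,.030). Next I move above the medium head.

```bash
python3 -m handwheel '[[2.5,-3.92,0,0],[2.5,-3.92,0,0],[2.5,-3.92,0,0],[2.5,-3.92,0,0],[2.5,-3.92,0,0],[2.5,-3.92,0,0],[2.5,-3.92,-3,0],[2.5,-3.92,-3,0],[2.5,-3.92,-3,0],[2.5,-3.92,-3,0],[0,0,0,0],[0,0,0,0],[0,0,0,0]]' 0 40
python3 - <<'E'
from m import *
for n in("top","side","wrist"):snap(n,n+"1")
s=arm.get_state();print(s['t'],s['eef_pos'],s['ee_rot'],s['force'])
f=pickle.load(open("wrist1.pkl","rb"));W=world(f)
d=np.hypot(W[...,0]-.445,W[...,1]-.254)
P=W[(abs(W[...,2]-.056)<.008)&(d<.045)]
print(len(P),np.median(P[:,2]) if len(P) else 0,cv2.minEnclosingCircle(P[:,:2].astype(np.float32)) if len(P) else 0)
W=world(pickle.load(open("top0.pkl","rb")))
print(W[248:262:3,155].round(3))
E
```

```text
t: 1.45
eef_pos: [0.436, 0.2698, 0.2968]
ee_rot: [-3.141, -0.001, -0.294]
force: [-0.2, -0.0, 0.3]
width: 0.0875
1.6 [0.43560549 0.27021548 0.29696712] [-3.14013177e+00 -5.78294493e-04 -2.92267154e-01] [ 0.6796234   0.10252443 -0.08977852]
1234 0.05313010606116782 ((0.44549986720085144, 0.2531720995903015), 0.02606724016368389)
[[ 0.415  0.226 -0.   ]
 [ 0.407  0.222  0.015]
 [ 0.399  0.221  0.018]
 [ 0.392  0.221  0.016]
 [ 0.385  0.22   0.018]]
```

View pics/wrist1.png

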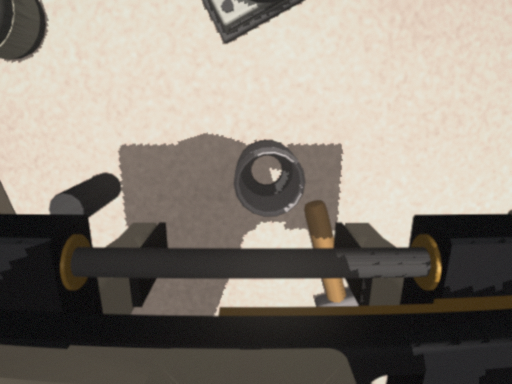

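The wrist camera puts the medium rim at (.4455,.2532) with r = 26.07 mm, which matches. The wooden handle's tip is near (.41,.223), so I turn slightly away from it, centre and descend.

```bash
python3 -m handwheel '[[1,-1.7,0,0.15],[0,0,0,0],[0,0,-3,0],[0,0,-3,0],[0,0,-2,0],[0,0,-1.5,0],[0,0,-1.0,0],[0,0,-0.4,0],[0,0,0,0],[0,0,0,0]]' 0 40
python3 -m handwheel '[[0,0,0,0],[0,0,0,0],[0,0,0,0],[0,0,0,0],[0,0,0,0],[0,0,0,0],[0,0,0,0],[0,0,0,0],[0,0,0,0],[0,0,0,0]]' 1 50
```

```text
t: 2.6
eef_pos: [0.446, 0.2526, 0.1879]
ee_rot: [-3.141, -0.001, -0.144]
force: [0.6, 0.4, 1.0]
width: 0.0877
t: 3.6
eef_pos: [0.446, 0.2523, 0.1874]
ee_rot: [-3.141, -0.0, -0.144]
force: [0.8, 0.0, 1.8]
width: 0.0511
```

Gripped at 51 mm. Now I lift, carry to above clip_mid and turn the jaws perpendicular to the rail.

```bash
python3 -m handwheel '[[0,0,2,0],[0,0,3,0],[0,0,3,0],[0,0,2,0],[1.65,-1.3,0,-0.12],[1.65,-1.3,0,-0.12],[1.65,-1.3,0,-0.12],[1.65,-1.3,0,-0.12],[1.65,-1.3,0,-0.12],[1.65,-1.3,0,-0.12],[1.65,-1.3,0,-0.12],[1.65,-1.3,0,-0.12],[1.65,-1.3,0,-0.12],[1.65,-1.3,0,-0.15],[0,0,0,0],[0,0,0,0],[0,0,0,0],[0,0,0,0]]'
python3 - <<'E'
from m import *
for n in("top","side","wrist"):snap(n,n+"2")
s=arm.get_state();print(s['t'],s['eef_pos'],s['ee_rot'],s['force'],s['width'])
E
```

```text
t: 5.4
eef_pos: [0.6103, 0.1225, 0.2871]
ee_rot: [3.141, 0.0, -1.372]
force: [-0.2, -0.1, -2.3]
width: 0.0511
5.55 [0.61051857 0.12255333 0.28736458] [-3.14149387e+00  9.59524353e-05 -1.37267024e+00] [ 0.12165701  0.30197995 -2.37281743] 0.05118678452086554
```

View pics/wrist2.png

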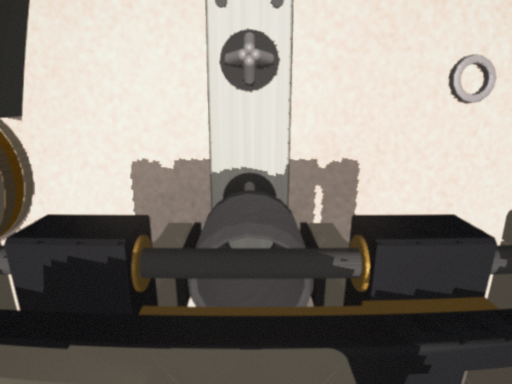

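View pics/side2.png

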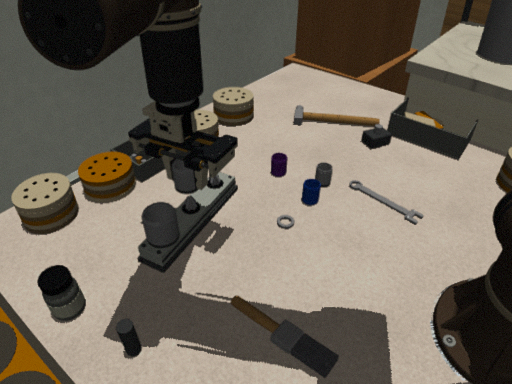

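View pics/top2.png

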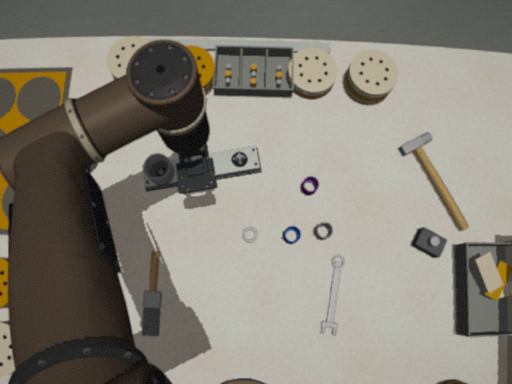

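The wrist view shows clip_end's tip at about (249,60) and the held head at (250,255). I'll measure both in the same frame.

Run:
```python
from m import *
f=pickle.load(open("wrist2.pkl","rb"));W=world(f)
def tip(W,c):
    d=np.hypot(W[...,0]-c[0],W[...,1]-c[1]); 
    for z in(.056,.06,.064):
        P=W[(W[...,2]>z)&(W[...,2]<.08)&(d<.02)]; print('clip',z,P.mean(0).round(4),len(P),cv2.minEnclosingCircle(P[:,:2].astype(np.float32)))
tip(W,(.629,.03))
# rail edges: points on top
m=(abs(W[...,2]-.04)<.004)&(abs(W[...,0]-.62)<.06)&(W[...,1]<.09)&(W[...,1]>-.03)
P=W[m];r=cv2.minAreaRect(P[:,:2].astype(np.float32));print('rail',r,np.median(P[:,2]),m.sum())
# end head outer side in wrist: held
d=np.hypot(W[...,0]-.6105,W[...,1]-.1225)
m=(W[...,2]>.105)&(W[...,2]<.15)&(d<.032)
P=W[m];print(len(P),P.min(0),P.max(0))
for lo,hi in((.105,.12),(.12,.135),(.135,.15)):
    Q=P[(P[:,2]>lo)&(P[:,2]<hi)]
    if len(Q)>30: print(lo,fit(Q,.026,(.61,.1225)),len(Q))
fs=pickle.load(open("side2.pkl","rb"));W=world(fs)
d=np.hypot(W[...,0]-.607,W[...,1]-.123);m=(W[...,2]>.103)&(W[...,2]<.15)&(d<.032);Q=W[m];print('side held',len(Q),Q.mean(0),fit(Q,.026,(.607,.123)))
tip(W,(.6265,.03))
```

```text
clip 0.056 [0.6302 0.0283 0.0654] 878 ((0.6305709481239319, 0.027668621391057968), 0.014125767163932323)
clip 0.06 [0.6303 0.0282 0.067 ] 723 ((0.6304921507835388, 0.02776016853749752), 0.01121915876865387)
clip 0.064 [0.6301 0.0279 0.0684] 566 ((0.6300356388092041, 0.02744133211672306), 0.009300746023654938)
rail ((0.6272947192192078, 0.04271790385246277), (0.05643939599394798, 0.10717528313398361), 11.460817337036133) 0.03999379226811961 11911
6651 [0.58091746 0.09668393 0.1050097 ] [0.64241805 0.1458871  0.14999854]
0.105 (array([0.61045402, 0.12198074]), np.float64(0.0015349054729598723)) 1377
0.12 (array([0.61115189, 0.11920521]), np.float64(0.0015139035997548643)) 2673
0.135 (array([0.61034256, 0.12242778]), np.float64(0.001691815417754549)) 2601
side held 570 [0.6012009  0.13722224 0.12951319] (array([0.60801254, 0.12339184]), np.float64(0.0011410362283100321))
clip 0.056 [0.6228 0.0318 0.0605] 26 ((0.6255886554718018, 0.02998490259051323), 0.01004344318062067)
clip 0.06 [0.6226 0.0301 0.0622] 15 ((0.6269465684890747, 0.029200365766882896), 0.009153718128800392)
clip 0.064 [0.6213 0.0282 0.0653] 3 ((0.6207431554794312, 0.028283264487981796), 0.0019946142565459013)
```

In the wrist and side frames the held head is within about 1 mm of clip_mid. I shift by that amount and descend, raising the grip force for the push.

```bash
python3 -m handwheel '[[0.07,-0.05,0,0],[0,0,-1.5,0],[0,0,-1.5,0],[0,0,-0.5,0],[0,0,-0.3,0],[0,0,-0.2,0],[0,0,0,0],[0,0,0,0]]' 1 60
python3 -m handwheel '[[0,0,-0.3,0],[0,0,-0.3,0],[0,0,-0.3,0],[0,0,-0.3,0],[0,0,0,0]]'
python3 -m handwheel '[[0,0,-0.2,0],[0,0,-0.2,0],[0,0,-0.2,0],[0,0,-0.2,0],[0,0,0,0],[0,0,0,0]]'
```

```text
t: 6.35
eef_pos: [0.6117, 0.1217, 0.2478]
ee_rot: [-3.141, 0.0, -1.374]
force: [0.6, -0.4, -2.9]
width: 0.0509
t: 6.85
eef_pos: [0.6112, 0.1215, 0.2342]
ee_rot: [3.14, 0.0, -1.374]
force: [-0.2, -0.7, -7.1]
width: 0.0507
t: 7.45
eef_pos: [0.6114, 0.1217, 0.2274]
ee_rot: [3.141, 0.0, -1.374]
force: [-2.8, -0.7, 3.4]
width: 0.051
```

```bash
python3 -m handwheel '[[0,0,-0.1,0],[0,0,-0.1,0],[0,0,0,0],[0,0,0,0]]'
python3 - <<'E'
from m import *
for n in("side","wrist"):snap(n,n+"3")
fs=pickle.load(open("side3.pkl","rb"));im=cv2.cvtColor(fs["image"],cv2.COLOR_RGB2BGR)
cv2.imwrite("pics/s3z.png",cv2.resize(im[130:280,120:260],None,fx=4,fy=4,interpolation=cv2.INTER_CUBIC))
E
```

```text
t: 7.85
eef_pos: [0.6113, 0.1217, 0.2273]
ee_rot: [-3.141, -0.0, -1.373]
force: [-10.5, -1.1, 19.0]
width: 0.0508
```

View pics/s3z.png

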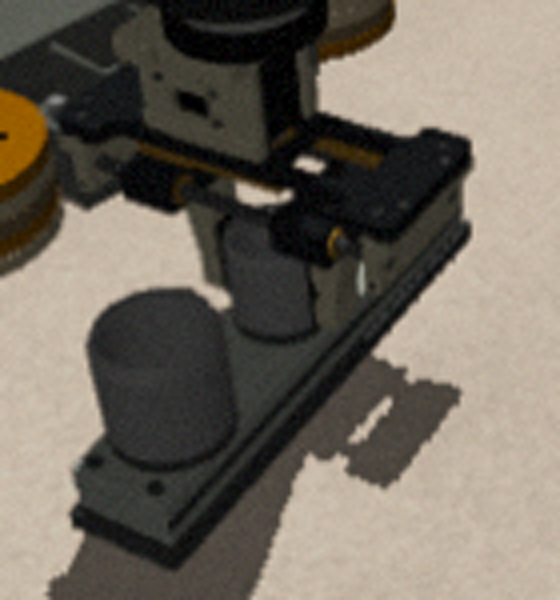

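The side view shows the head flush on the rail. The TCP stopped dead at z = .2273 under 19 N, which is the home height. I unload, release, lift and go to the small head.

```bash
python3 -m handwheel '[[0,0,0.2,0],[0,0,0,0],[0,0,0,0]]'
python3 -m handwheel '[[0,0,0,0],[0,0,0,0],[0,0,0,0],[0,0,0,0],[0,0,0,0],[0,0,0,0],[0,0,0,0],[0,0,0,0]]' 0 40
python3 -m handwheel '[[0,0,1,0],[0,0,3,0],[0,0,4,0],[0,0,4,0],[-1.3,-2.5,0,0],[-1.3,-2.5,0,0],[-1.3,-2.5,0,0],[-1.3,-2.5,0,0],[-1.3,-2.5,0,0],[-1.3,-2.5,0,0],[-1.3,-2.5,0,0],[-1.3,-2.5,0,0],[-1.3,-2.5,0,0],[-1.3,-2.5,0,0],[-1.3,-2.5,0,0],[0,0,0,0],[0,0,0,0],[0,0,0,0]]'
python3 - <<'E'
from m import *
for n in("top","side","wrist"):snap(n,n+"4")
s=arm.get_state();print(s['t'],s['eef_pos'],s['ee_rot'],s['force'],s['width'])
for n,c0 in(("wrist4",(.465,-.177)),("side4",(.463,-.1765)),("top4",(.4665,-.177))):
    W=world(pickle.load(open(n+".pkl","rb")))
    for nm,c,r,h in(("sm",c0,.02,.048),("med on rail",(.611,.1225),.026,.096),("big",(.592,.215),.032,.104)):
        d=np.hypot(W[...,0]-c[0],W[...,1]-c[1]);P=W[(abs(W[...,2]-h)<.006)&(d<r+.014)]
        if len(P)>20: print(n,nm,len(P),np.percentile(P[:,2],[50,90]),cv2.minEnclosingCircle(P[:,:2].astype(np.float32)))
E
```

```text
t: 8.25
eef_pos: [0.6116, 0.1219, 0.2274]
ee_rot: [-3.141, 0.0, -1.374]
force: [-3.0, 1.4, 4.6]
width: 0.0506
t: 9.05
eef_pos: [0.6116, 0.1217, 0.2272]
ee_rot: [-3.142, -0.0, -1.374]
force: [-0.2, -0.2, -0.8]
width: 0.0875
t: 10.85
eef_pos: [0.4688, -0.1531, 0.3478]
ee_rot: [-3.141, -0.0, -1.374]
force: [-0.1, -0.4, -0.6]
width: 0.0871
11.0 [ 0.46891447 -0.15276376  0.34731747] [-3.14147602e+00 -1.86875236e-05 -1.37283808e+00] [ 0.09494745 -0.50023597 -0.24149018] 0.08759048632939967
wrist4 sm 345 [0.04753116 0.04867721] ((0.4652387499809265, -0.17820049822330475), 0.01966685801744461)
side4 sm 71 [0.04555175 0.04756784] ((0.4632515013217926, -0.1764478236436844), 0.020417895168066025)
side4 med on rail 133 [0.09291255 0.09558656] ((0.6101499795913696, 0.12479384243488312), 0.026317566633224487)
side4 big 214 [0.10147082 0.10385686] ((0.5908970832824707, 0.21474668383598328), 0.0317310132086277)
top4 big 66 [0.10138949 0.10445729] ((0.5945109128952026, 0.21491242945194244), 0.03148556128144264)
```

View pics/wrist4.png

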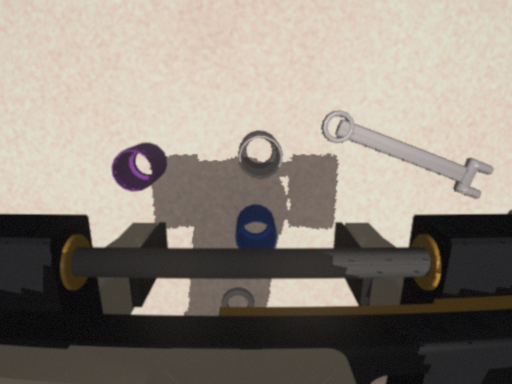

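View pics/side4.png

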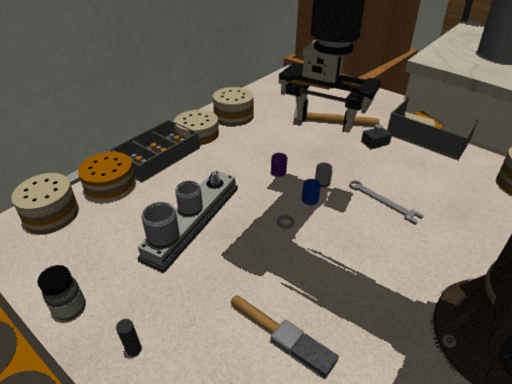

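Medium is on the rail with its top at about .0956, against an expected .096. The small head is at (.465,-.178). The spanner's ring is close to where the near finger would land, so I'll check that before descending.

Run:
```python
from m import *
f=pickle.load(open("wrist4.pkl","rb"));W=world(f)
for u,v in((338,112),(325,127),(350,118),(340,142),(140,165),(256,225)):print((u,v),W[v,u].round(4))
```

```text
(338, 112) [ 0.3979 -0.2297  0.0068]
(325, 127) [ 0.407  -0.2132  0.0081]
(350, 118) [ 0.3853 -0.2266  0.0084]
(340, 142) [ 0.3889 -0.2021  0.0082]
(140, 165) [ 0.582  -0.1386 -0.0007]
(256, 225) [ 4.518e-01 -9.790e-02  1.000e-04]
```

```bash
python3 -m handwheel '[[-0.2,-1.25,0,-0.15],[-0.2,-1.25,0,-0.15],[0,0,0,-0.15],[0,0,-3,0],[0,0,-3,0],[0,0,-3,0],[0,0,0,0],[0,0,0,0]]' 0 40
python3 - <<'E'
from m import *
snap("wrist","wrist5");snap("side","side5")
s=arm.get_state();print(s['eef_pos'],s['ee_rot'])
W=world(pickle.load(open("wrist5.pkl","rb")))
d=np.hypot(W[...,0]-.465,W[...,1]+.178);P=W[(abs(W[...,2]-.048)<.006)&(d<.034)]
print(len(P),cv2.minEnclosingCircle(P[:,:2].astype(np.float32)))
E
```

```text
t: 11.8
eef_pos: [0.4651, -0.1781, 0.2575]
ee_rot: [3.14, -0.001, -1.823]
force: [-0.1, -0.1, -0.2]
width: 0.0872
[ 0.46547812 -0.17817731  0.25870724] [-3.13951538e+00  1.75241645e-04 -1.82297650e+00]
801 ((0.4651573598384857, -0.178333580493927), 0.0197585541754961)
```

View pics/wrist5.png

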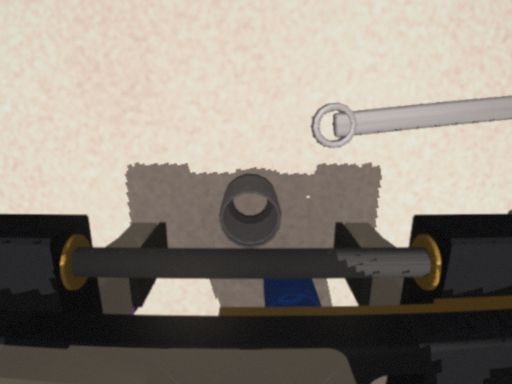

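The grey small head is centred under the tool, with the blue one and the spanner clear of the fingers. I descend 7.2 cm and grip.

```bash
python3 -m handwheel '[[0,0,-2.5,0],[0,0,-2,0],[0,0,-1.5,0],[0,0,-0.8,0],[0,0,-0.4,0],[0,0,0,0],[0,0,0,0]]' 0 40
python3 -m handwheel '[[0,0,0,0],[0,0,0,0],[0,0,0,0],[0,0,0,0],[0,0,0,0],[0,0,0,0],[0,0,0,0],[0,0,0,0],[0,0,0,0],[0,0,0,0],[0,0,0,0]]' 1 50
```

```text
t: 12.6
eef_pos: [0.465, -0.1783, 0.1861]
ee_rot: [-3.14, 0.0, -1.824]
force: [-0.4, 0.6, 0.4]
width: 0.0875
t: 13.7
eef_pos: [0.4646, -0.1784, 0.1852]
ee_rot: [-3.142, -0.0, -1.824]
force: [-0.1, -0.6, 0.4]
width: 0.0389
```

```bash
python3 -m handwheel '[[0,0,2,0],[0,0,3,0],[0,0,3,0],[0,0,2,0],[1.65,2.07,0,0.045],[1.65,2.07,0,0.045],[1.65,2.07,0,0.045],[1.65,2.07,0,0.045],[1.65,2.07,0,0.045],[1.65,2.07,0,0.045],[1.65,2.07,0,0.045],[1.65,2.07,0,0.045],[1.65,2.07,0,0.045],[1.65,2.07,0,0.045],[0,0,0,0],[0,0,0,0],[0,0,0,0],[0,0,0,0]]'
python3 - <<'E'
from m import *
for n in("side","wrist","top"):snap(n,n+"6")
s=arm.get_state();print(s['t'],s['eef_pos'],s['ee_rot'],s['force'],s['width'])
W=world(pickle.load(open("side6.pkl","rb")))
d=np.hypot(W[...,0]-.6265,W[...,1]-.0305);m=(W[...,2]>.103)&(W[...,2]<.142)&(d<.026);Q=W[m];print('held',len(Q),Q.mean(0),fit(Q,.02,(.6265,.0305)))
for z in (.06,.064):
    P=W[(W[...,2]>z)&(W[...,2]<.08)&(d<.02)];print('clip',P.mean(0),len(P))
d=np.hypot(W[...,0]-.609,W[...,1]-.123);m=(W[...,2]>.05)&(W[...,2]<.09)&(d<.032);Q=W[m];print('med',fit(Q,.026,(.609,.123)))
f=pickle.load(open("side6.pkl","rb"));im=cv2.cvtColor(f["image"],cv2.COLOR_RGB2BGR)
cv2.imwrite("pics/s6z.png",cv2.resize(im[100:270,130:270],None,fx=3.5,fy=3.5,interpolation=cv2.INTER_CUBIC))
W=world(pickle.load(open("wrist6.pkl","rb")))
m=(abs(W[...,2]-.04)<.004)&(abs(W[...,0]-.63)<.06)&(abs(W[...,1]-.03)<.09);P=W[m]
if m.sum()>50: print(cv2.minAreaRect(P[:,:2].astype(np.float32)),P.min(0),P.max(0))
E
```

```text
t: 15.5
eef_pos: [0.629, 0.028, 0.2852]
ee_rot: [3.141, 0.0, -1.375]
force: [0.6, -0.1, -1.5]
width: 0.0385
15.65 [0.62928445 0.02817255 0.28542475] [-3.14144240e+00  6.25734357e-05 -1.37452670e+00] [-0.45416482 -0.69573048 -1.36441373] 0.03901306005573468
held 354 [0.62390274 0.03874934 0.12520517] (array([0.62704692, 0.02947351]), np.float64(0.001232942796243466))
clip [0.62655455 0.03097842 0.06522685] 43
clip [0.62737973 0.03033072 0.06739638] 26
med (array([0.60967254, 0.12391182]), np.float64(0.0013859097633550435))
((0.6311243176460266, 0.023723231628537178), (0.05616350099444389, 0.08292251080274582), 11.287022590637207) [ 0.59919106 -0.02183528  0.03602165] [0.66584652 0.06600306 0.04369688]
```

View pics/wrist6.png

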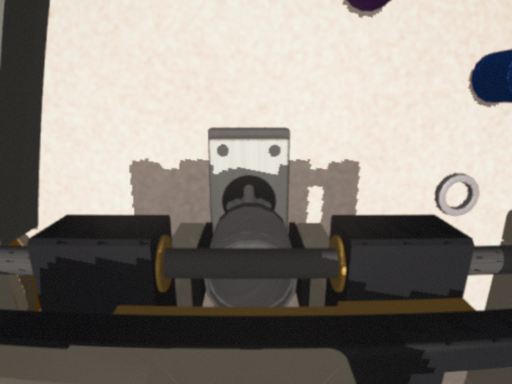

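View pics/s6z.png

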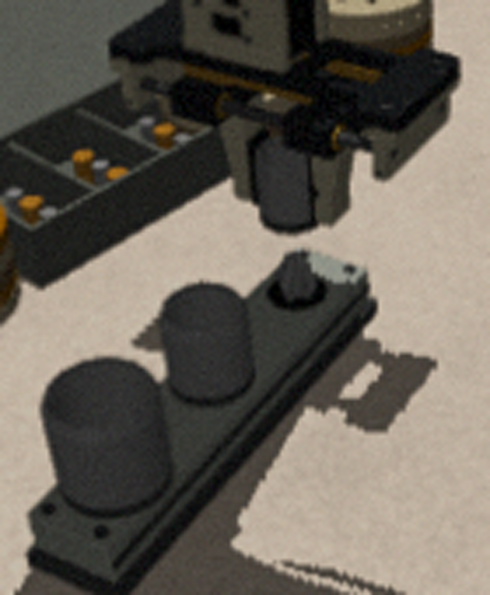

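The held head is within about 1 mm of the clip axis. I make a small correction and press it down.

```bash
python3 -m handwheel '[[0.08,0.05,0,0],[0,0,-1.5,0],[0,0,-1.5,0],[0,0,-0.5,0],[0,0,-0.3,0],[0,0,-0.2,0],[0,0,0,0],[0,0,0,0]]' 1 60
python3 -m handwheel '[[0,0,-0.3,0],[0,0,-0.3,0],[0,0,-0.3,0],[0,0,-0.3,0],[0,0,0,0]]'
python3 -m handwheel '[[0,0,-0.2,0],[0,0,-0.2,0],[0,0,-0.2,0],[0,0,-0.2,0],[0,0,0,0],[0,0,0,0]]'
python3 -m handwheel '[[0,0,-0.1,0],[0,0,-0.1,0],[0,0,0,0],[0,0,0,0]]'
```

```text
t: 16.45
eef_pos: [0.6305, 0.0292, 0.2458]
ee_rot: [-3.141, 0.0, -1.374]
force: [-0.3, -0.1, -0.7]
width: 0.0389
t: 16.95
eef_pos: [0.6301, 0.0289, 0.2325]
ee_rot: [3.141, 0.0, -1.374]
force: [1.1, -3.6, -4.7]
width: 0.0389
t: 17.55
eef_pos: [0.6301, 0.0293, 0.2252]
ee_rot: [3.141, 0.0, -1.374]
force: [-1.4, -1.3, 3.6]
width: 0.0387
t: 17.95
eef_pos: [0.63, 0.0293, 0.2252]
ee_rot: [-3.141, -0.0, -1.373]
force: [-8.5, -0.3, 18.4]
width: 0.0387
```

Same signature: a hard stop at the home height, .2252. I unload, release, lift and back off for the checks.

```bash
python3 -m handwheel '[[0,0,0.2,0],[0,0,0,0],[0,0,0,0]]'
python3 -m handwheel '[[0,0,0,0],[0,0,0,0],[0,0,0,0],[0,0,0,0],[0,0,0,0],[0,0,0,0],[0,0,0,0],[0,0,0,0],[0,0,0,0]]' 0 40
python3 -m handwheel '[[0,0,1,0],[0,0,3,0],[0,0,4,0],[0,0,4,0],[0,-4,0,0],[0,-4,0,0],[0,-4,0,0],[0,-4,0,0],[0,-4,0,0],[0,0,0,0],[0,0,0,0],[0,0,0,0]]'
python3 - <<'E'
from m import *
for n in("side","top"):
    f=snap(n,n+"7");W=world(f)
    for nm,c,r,h in(("sm",(.629,.029),.02,.088),("med",(.611,.1225),.026,.096),("big",(.592,.215),.032,.104)):
        d=np.hypot(W[...,0]-c[0],W[...,1]-c[1]);P=W[(abs(W[...,2]-h)<.006)&(d<r+.012)]
        if len(P)>20: print(n,nm,len(P),np.percentile(P[:,2],[50,90]),cv2.minEnclosingCircle(P[:,:2].astype(np.float32)))
    im=cv2.cvtColor(f["image"],cv2.COLOR_RGB2BGR)
    cv2.imwrite(f"pics/{n}7z.png",cv2.resize(im[150:280,130:260] if n=="side" else im[120:250,110:350],None,fx=3.2 if n=="top" else 4.4,fy=3.2 if n=="top" else 4.4,interpolation=cv2.INTER_CUBIC))
s=arm.get_state();print(s['t'],s['eef_pos'],s['force'],s['width'])
E
```

```text
t: 18.25
eef_pos: [0.6303, 0.0294, 0.2252]
ee_rot: [3.141, 0.0, -1.374]
force: [-1.9, 0.5, 4.8]
width: 0.0389
t: 19.15
eef_pos: [0.6303, 0.0292, 0.2253]
ee_rot: [-3.142, 0.0, -1.374]
force: [0.5, -0.6, -0.1]
width: 0.0876
t: 20.35
eef_pos: [0.6303, -0.1705, 0.3457]
ee_rot: [-3.141, -0.0, -1.374]
force: [-0.9, 1.0, -1.2]
width: 0.0878
side sm 82 [0.08514113 0.08728365] ((0.6267754435539246, 0.030606046319007874), 0.021212244406342506)
side med 132 [0.09320671 0.09507798] ((0.6097663044929504, 0.12409993261098862), 0.02597269043326378)
side big 209 [0.10149199 0.10421944] ((0.5906201004981995, 0.21529918909072876), 0.03148585185408592)
top big 111 [0.10101895 0.10337597] ((0.5944737792015076, 0.21450106799602509), 0.03202837333083153)
20.45 [ 0.63046868 -0.16984536  0.34561536] [-0.11156862 -0.80016139 -0.2526305 ] 0.08766257713562996
```

View pics/side7z.png

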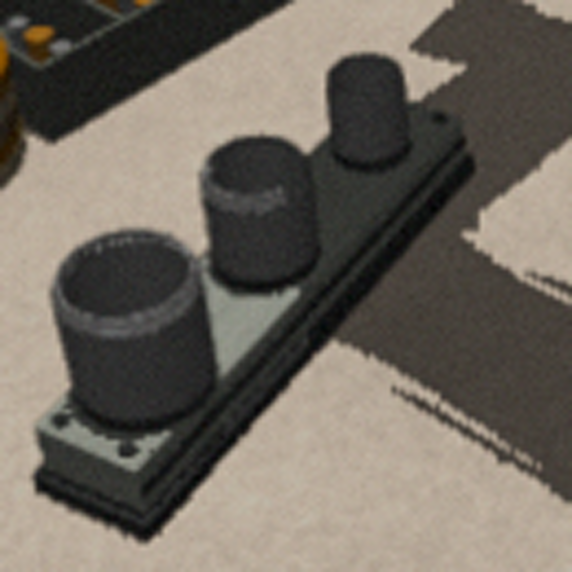

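View pics/top7z.png

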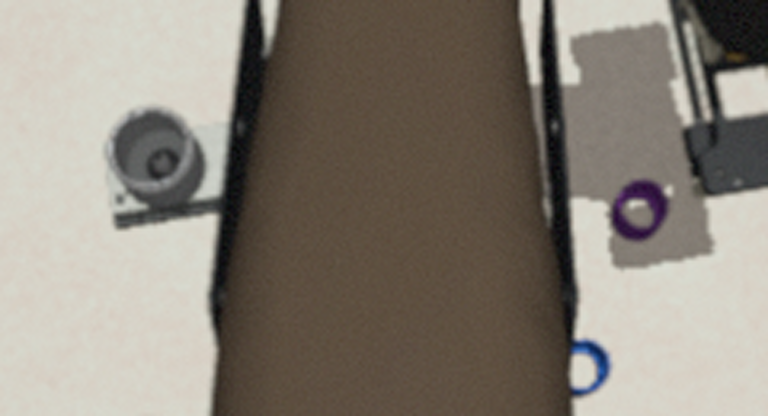

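The side view shows all three heads upright and flush on the rail in size order. The arm is clear and the blue and purple look-alikes are where they were. Handing in.

```bash
python3 -c "
from station import arm
arm.job_done()"
```

```text
the job is handed in; nothing more can be done
```

Both loose heads are back on the rail and the job is handed in at about 20.5 s: the medium head went on clip_mid first, then the grey small one on clip_end.

- **Seating:** each head was pushed straight down until it stopped dead at its home height, with up to 19 N at the wrist.
- **Final check:** the side camera shows all three heads upright, flush and in size order. Rim heights were about 87, 95 and 104 mm against the expected 88, 96 and 104 mm. The gripper was open and well clear.
- **Look-alikes:** the blue and purple ones were not touched.
- **Disagreements:** the top and side cameras differed by about 4 mm in x, so I used their average, cross-checked with the wrist camera. In the last top view the arm hid the medium and small heads, so the final check of those two rests on the side camera and the stop heights.

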